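# Slide the lino carrier board home in the registration jig and latch it

### The job

Push the plywood carrier board along the rails of the printing jig with a fingertip until it drops fully into its locating notches and lies flush with the side rails, then push the wooden turn-button latch round until it lies square across the edge of the board. Do not pinch the latch, do not lift the board or carry it, and leave the other things on the bench where they are.

Things in the scene. Friction and masses are not known exactly. Their poses are not given: they have to be found in the camera images.
- jig: Wooden registration jig fixed to the bench, 204 (x) x 355 (y) x 36 mm. Origin on the bench under the board's home place. Its rails run along its y, from -140 to +215 mm, ends open. On a 10 mm base stand two ledges, 45 to 82 mm either side of the middle, top at z = 24 mm, on which the board slides (open gap between them); then the side rails, 82 to 102 mm from the middle, top at z = 36 mm.
- home (a point): Middle of the board's home place, level with the ledge tops, 24 mm above the jig's origin; axes as the jig's. Each ledge has two notches, 17 mm long in y, 14 mm deep, centred at y = -70 and +70 mm from here. When the board's centre is here its two ribs drop in and it falls 8 mm; the notches then stop it with 2.5 mm play either way along y.
- board: Loose plywood carrier board, 0.3 to 0.54 kg, 160 (x) x 180 (y) x 12 mm, 2 mm play between the side rails, axes along the jig's. Under it two cross ribs, 8 mm high, 12 mm long in y, at y = -70 and +70 mm. Origin at its middle, level with the ribs' undersides; plywood 8 to 20 mm above that. Origin 24 mm above the bench when riding high on the ledges, 16 mm when seated (top flush with the side rails).
- push_edge (a point): Middle of the board's +y end face (the plywood's, 12 mm high), 90 mm from its centre, 14 mm above its origin. The board starts 45 to 105 mm from home towards the jig's +y and is pushed here, towards the jig's -y. Sliding takes 1 to 5 N.
- board_top (a point): Middle of the top of the grey carved lino plate, 95 (x) x 120 (y) x 4 mm, fixed on the board; 24 mm above the board's origin.
- latch (a joint): Turn of the wooden turn-button about its upright pivot on the jig's -x side rail, rad. 0: bar along the jig's +y, over the rail; grows clockwise seen from above, towards the board; 1.57: bar along the jig's +x, square across the board's edge; stop at 1.62. Starts at -0.5 to 0 (outward). No spring, stays where left, friction about 0.04 N m. A board riding high blocks it.
- latch_pivot (a point): Point on the latch's pivot axis, at x = -92, y = 0 mm in the jig's frame, 51 mm above the bench. The latch bar is 14 mm wide, reaches 42 mm from here to its nose and 6 mm behind, and stands from 39 to 63 mm above the bench, so it passes 3 mm over the seated board.
- latch_nose (a point): Middle of the latch bar's free end, 42 mm from the pivot, 51 mm above the bench.
- ink_tin: Round dark ink tin with a steel lid, 60 mm across, 55 mm high, standing loose on the bench by the jig; a bystander. Origin under its centre.
- pot: White ceramic cup, 66 mm across, 75 mm high, standing loose by the jig; a bystander. Origin under its centre.
- gouge: Lino gouge lying on the bench beyond the jig's +x rail, wooden handle 26 mm thick and steel shank, 140 mm long along its x; a bystander. Origin on the bench under its middle.
- blank: Loose spare lino blank, grey, 75 x 100 x 8 mm, lying flat on the bench; a bystander. Origin under its centre.
Things that resemble listed ones, but are neither listed nor needed, are in the scene too. There is more than one size of the board; the one meant has the size given above.

How it is judged:
By the outcome, as a careful person would: the job done as asked, in the order asked, and still so for the second after the job is handed in, with the robot touching nothing.
It also fails if it takes over 51 s, if anything falls off the work surface, if the arm or the gripper's body presses on something with over 40 N, if the wrist force passes 120 N, or if a joint passes its speed limit or range.

### The arm

A 6-joint arm with a two-finger parallel gripper is mounted at the origin on the work surface. World frame = base frame: x ahead of the robot, y to its left, z up, the work surface at z = 0. Lengths are in mm, angles in rad, forces in N, time in s.
With the tool pointing down it reaches from about 400 to 925 mm from the base axis. Payload 12.5 kg.
Tool frame: the origin (TCP) lies between the finger pads; the fingertips stand 11 mm ahead of it and the grasp point (between the pads) lies 8 mm behind it (env.tip_extent is the distance from the TCP to the fingertips, in mm); x points along the fingers, z is the direction in which the jaws open and shut, and the axes are right-handed (so a half turn about x gives the same grasp; the last joint's range is limited). The gripper opens to 95 mm and grips with 3 to 60 N. Pads are 20 mm wide; open, the fingers measure 119 mm over their backs; the gripper's body (75 mm by 180 mm) begins 59 mm behind the grasp point.
Start: joints at [-1.219, 0.491, 1.559, -0, 1.092, -0.106], TCP at [276.259, -560.648, 225.661] pointing down, gripper open.
Joint ranges: [-3.1, 3.1], [-0.84, 2.19], [0.05, 2.79], [-1.13, 4.28], [0.06, 2.93], [-2.69, 2.69]. Speed limits (rad/s): [2.22, 2.22, 2.79, 3.14, 3.14, 3.14].

### API

Orientations are given as [roll, pitch, yaw] about the fixed x, y, z axes, in that order (R = Rz(yaw) Ry(pitch) Rx(roll)).
In Python, from cell import status, imaging, env gives the robot as it stands. The module is installed in compiled form; this text tells all that it offers.
- The arm moves only by the tool apply_moves, never from a script. Its argument "increments" is a list of rows, each a list of 5 numbers: the closure, from 0 (fully open) to 1 (shut), then the shift along the tool's x, y, z in mm, then the turn about the tool's x in degrees. A call has 1 to 10 rows; each row shifts and turns the commanded pose from where the row before left it, along the tool's axes as they then stand; what a row does not reach is not made up. A row lasts 1/10 s, in which the tool goes at most 50 mm and 8.59 degrees, less where a joint would pass 70% of its speed; a pose out of reach is approached as far as the arm can. A call with a gripper value outside its range is refused whole. The fingers move at their own pace and stop on an object; the grip force is fixed at half the most. Time passes only in rows, so rows that do not move let the fingers close. It gives the time, the measured TCP pose, the force and the opening at its end, in the units of the state.
- status.state(): the state, without advancing time (a new reading comes with each control period).
- imaging.read_camera(name): name is "side" or "top"; returns a dict with "pixels" (400x640x3 uint8, red, green, blue), "fovy" (degrees; the focal length in pixels is half the picture's height over the tangent of half this angle, whatever the lens; pixels are square), "cx", "cy" (the principal point, pixels), "R" (3x3) and "t" (3): a world point X has camera coordinates R X + t. Camera axes: x right, y down, z forward; pixel columns grow to the right and rows downward; lengths in mm; the calibration is good to about 2 mm. A picture is of the moment at which its call begins. There is no depth.
- env.job_done(): hands the job in, once; it reports no verdict.
The state is a dict: "t": time; "joints": joint angles; "qvel": joint speeds; "tau": joint torques, N m; "eef_pos": TCP position; "tcp_rot": TCP orientation; "ft_force": force on the tool from outside, world axes, zero at the start; "moment": the same for the moment, N m; "opening": opening from 0.0 (shut) to 1.0 (fully open).
Only numpy, scipy, OpenCV 4.12 (cv2) and the standard library are available. Lean on these libraries where they do the work, as an engineer would, in place of code of your own. Each camera call takes 0.05 s, during which the arm holds its last target. There are 200 camera calls.

## Working session

There is one attempt and no reset: what is moved stays moved. The work goes in short steps, Python scripts to look and compute and a tool call to move; the robot and the scene stay as the last step left them, time stands still between calls to the robot, and variables do not carry over. Pictures are saved under pics/ and viewed, about 8 in all and at most 12, crops included, and the job is handed in when it is done.

Besides the shell and the picture viewer there is one more tool, called after ">>>" as a command line: name --pt "numbers of a row" for each row, then --argument value for the rest. apply_moves: Moves the arm, as the interface text tells. Its arguments: {"type":"object","properties":{"increments":{"type":"array"}},"required":["increments"]}

```bash
mkdir -p pics
cat > h.py <<'E'
import numpy as np, cv2
from cell import status, imaging, env
def cam(n):
    d=imaging.read_camera(n); return d
def K(d):
    f=200/np.tan(np.radians(d['fovy'])/2); return f
def proj(d,X):
    c=np.array(d['R'])@np.array(X,float)+np.array(d['t']); f=K(d); return np.array([d['cx']+f*c[0]/c[2],d['cy']+f*c[1]/c[2]])
def ray(d,u,v,z):
    R=np.array(d['R']);t=np.array(d['t']);f=K(d); o=-R.T@t; r=R.T@np.array([(u-d['cx'])/f,(v-d['cy'])/f,1]); return o+r*(z-o[2])/r[2]
def save(d,name): cv2.imwrite('pics/'+name,cv2.cvtColor(d['pixels'],cv2.COLOR_RGB2BGR))
E
python3 - <<'E'
from h import *
import pickle
for n in('top','side'):
    d=cam(n); save(d,n+'0.png'); pickle.dump(d,open(n+'0.pkl','wb')); R=np.array(d['R']);print(n,d['fovy'],d['cx'],d['cy'],-R.T@np.array(d['t']),R.round(3).tolist())
s=status.state();print(s)
E
```

```text
top 56.73196156313882 323.7957589135409 196.5224200450482 [587.41807535 -24.78330752 871.50891007] [[0.011, -1.0, 0.017], [-0.999, -0.012, -0.047], [0.047, -0.017, -0.999]]
side 46.08696526191961 322.9544397656166 198.91839758647984 [111.1524658  637.52181322 816.36198613] [[-0.798, -0.602, 0.019], [-0.413, 0.524, -0.745], [0.439, -0.603, -0.667]]
{'t': 0.1, 'joints': array([-1.21862574e+00,  4.91493785e-01,  1.55937055e+00, -3.44594125e-05,
        1.09167880e+00, -1.05617642e-01]), 'qvel': array([ 1.46935617e-03, -7.10799625e-04, -9.11984712e-04, -9.39383143e-04,
        2.72878220e-03, -4.80387953e-05]), 'tau': array([ 2.19434667e-03, -6.13621616e+01, -2.58606076e+01,  6.93634897e-02,
        4.70185268e-02, -3.55144266e-05]), 'eef_pos': array([ 276.16538707, -560.46354042,  225.12977399]), 'tcp_rot': array([3.06812061, 1.56984536, 1.95512842]), 'ft_force': array([ 0.26496386,  0.52053693, -0.18066692]), 'moment': array([-0.03687043,  0.06620301, -0.01195117]), 'opening': 0.9986204994274088}
```

View pics/top0.png

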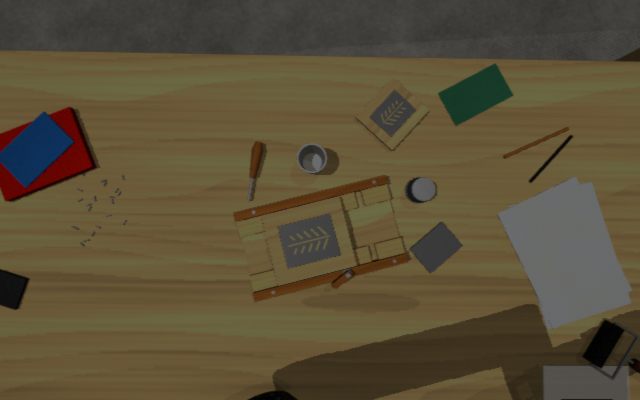

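View pics/side0.png

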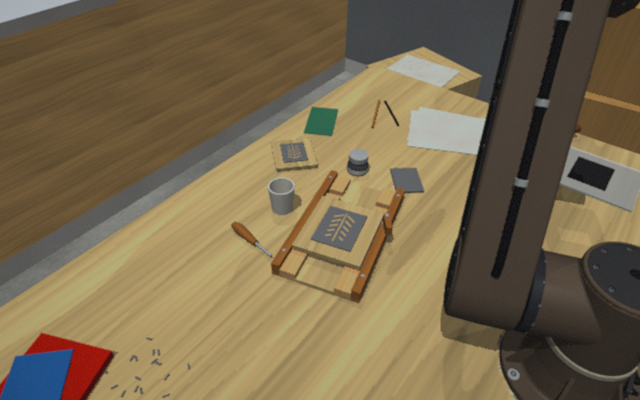

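The top view shows the jig at the centre: left end near (245,255), right end near (398,220), latch at about (345,277) on the near rail. The board's lino plate is centred near (309,240), and the tin, cup and gouge stand beyond the far rail. I'll enlarge both views.

Run:
```python
import cv2
a=cv2.imread('pics/top0.png')[165:310,225:425]; a=cv2.convertScaleAbs(a,alpha=1.7); cv2.imwrite('pics/topc.png',cv2.resize(a,None,fx=4,fy=4,interpolation=cv2.INTER_CUBIC))
a=cv2.imread('pics/side0.png')[160:305,255:425]; cv2.imwrite('pics/sidec.png',cv2.resize(a,None,fx=4,fy=4,interpolation=cv2.INTER_CUBIC))
```

```text
(no output)
```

View pics/topc.png

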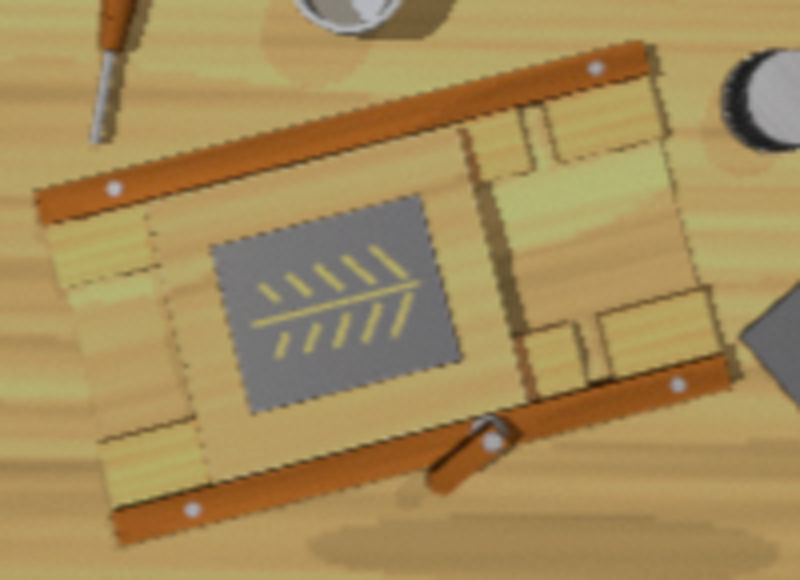

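View pics/sidec.png

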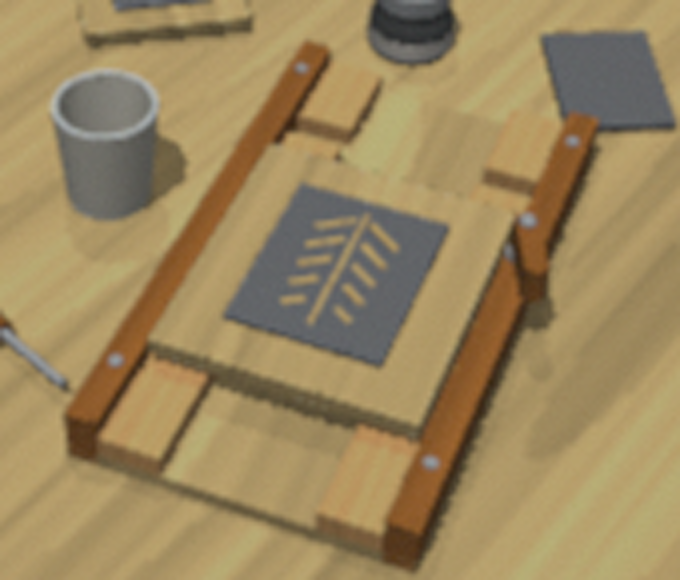

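```bash
cat > fit.py <<'E'
from h import *
import pickle
from scipy.optimize import least_squares
T=pickle.load(open('top0.pkl','rb'));S=pickle.load(open('side0.pkl','rb'))
T4=lambda p:(225+(p[0]+.5)/4-.5,165+(p[1]+.5)/4-.5)
S4=lambda p:(255+(p[0]+.5)/4-.5,160+(p[1]+.5)/4-.5)
J=[(102,215),(82,215),(102,-140),(82,-140),(-82,215),(-102,215),(-82,-140),(-102,-140)]
Jt=[(35,193),(45,222),(645,42),(652,75),(113,512),(120,545),(723,357),(732,388)]
Js=[(68,418),(100,425),(311,43),(328,50),(388,528),(420,535),(568,115),(597,122)]
L=[(47.5,60),(47.5,-60),(-47.5,-60),(-47.5,60)]
Lt=[(212,246),(420,196),(462,360),(252,412)]
Ls=[(226,316),(308,184),(447,226),(383,364)]
def fit(P,pt,ps,z0,name):
    def res(q,sel=(1,1)):
        x,y,a,z=q;o=[]
        for p,t,s in zip(P,pt,ps):
            X=[x+p[0]*np.cos(a)-p[1]*np.sin(a),y+p[0]*np.sin(a)+p[1]*np.cos(a),z]
            if sel[0]:o+=list(proj(T,X)-T4(t))
            if sel[1]:o+=list(proj(S,X)-S4(s))
        return np.array(o)
    r=least_squares(res,[550,0,.2,z0]);print(name,r.x.round(3),'rms px',np.sqrt(np.mean(r.fun**2)).round(2),'max',abs(r.fun).max().round(2))
    for sel in((1,0),(0,1)):
        r2=least_squares(lambda q:res([*q,z0],sel),[550,0,.2]);print('  ',sel,r2.x.round(3),np.sqrt(np.mean(r2.fun**2)).round(2))
    return r.x
if __name__=='__main__':
    j=fit(J,Jt,Js,36,'jig');b=fit(L,Lt,Ls,48,'lino')
    c,s=np.cos(j[2]),np.sin(j[2]);d=b[:2]-j[:2];print('board in jig',c*d[0]+s*d[1],-s*d[0]+c*d[1])
    pv=ray(T,*T4((490,440)),63);no=ray(T,*T4((437,487)),63)
    for p in(pv,no):
        d=p[:2]-j[:2];print(c*d[0]+s*d[1],-s*d[0]+c*d[1])
E
python3 fit.py
```

```text
jig [ 5.4505e+02 -6.8950e+01  2.5700e-01  3.0611e+01] rms px 0.64 max 1.79
   (1, 0) [ 5.44558e+02 -6.93240e+01  2.54000e-01] 0.54
   (0, 1) [ 5.4356e+02 -6.4476e+01  2.6100e-01] 0.84
lino [ 5.28722e+02 -6.27300e+00  2.53000e-01  4.48790e+01] rms px 0.51 max 1.52
   (1, 0) [ 5.2862e+02 -6.3790e+00  2.5200e-01] 0.31
   (0, 1) [ 5.27502e+02 -3.80200e+00  2.56000e-01] 0.72
board in jig 0.11221972582118056 64.76859872610416
-90.89320826096873 1.3970970526306488
-108.253335418873 35.38800967538406
```

```bash
cat >> h.py <<'E'
from scipy.spatial.transform import Rotation as Ro
J0=np.array([544.5,-68.5]);A=0.255
def j2w(x,y): c,s=np.cos(A),np.sin(A); return J0+[c*x-s*y,s*x+c*y]
def w2j(p): c,s=np.cos(A),np.sin(A); d=np.array(p)[:2]-J0; return np.array([c*d[0]+s*d[1],-s*d[0]+c*d[1]])
def rep():
    s=status.state();R=Ro.from_euler('xyz',s['tcp_rot']).as_matrix()
    Rj=np.array([[np.cos(A),np.sin(A)],[-np.sin(A),np.cos(A)]])
    print('t',round(s['t'],2),'jig xy',w2j(s['eef_pos']).round(1),'tipz',(s['eef_pos'][2]-env.tip_extent).round(1),'F',s['ft_force'].round(1),'Fj',(Rj@s['ft_force'][:2]).round(1),'op',round(s['opening'],3))
    print('tool axes in jig xy:',(Rj@R[:2]).round(3).tolist(),'z',R[2].round(3));return s,R
def goal(x,y,tipz):
    s,R=rep();d=R.T@(np.append(j2w(x,y),tipz+env.tip_extent)-s['eef_pos']);print('tool shift',d.round(1))
E
python3 - <<'E'
from h import *
goal(0,185,100);print(env.tip_extent)
s,R=rep();Rj=np.array([[np.cos(A),np.sin(A)],[-np.sin(A),np.cos(A)]])
y=Rj@R[:2,1];print('y dir angle in jig deg',np.degrees(np.arctan2(y[1],y[0])), s['joints'])
T=cam('top')
for p in ((0,155),(0,185)): print(j2w(*p))
E
```

```text
t 0.1 jig xy [-383.8 -408.4] tipz 214.1 F [ 0.3  0.5 -0.2] Fj [0.4 0.4] op 0.999
tool axes in jig xy: [[-0.0, 0.98, 0.201], [0.001, 0.201, -0.98]] z [-1.     0.    -0.001]
tool shift [ 114.6  495.4 -503.8]
11.0
t 0.1 jig xy [-383.8 -408.4] tipz 214.1 F [ 0.3  0.5 -0.2] Fj [0.4 0.4] op 0.999
tool axes in jig xy: [[-0.0, 0.98, 0.201], [0.001, 0.201, -0.98]] z [-1.     0.    -0.001]
y dir angle in jig deg 11.619819051477817 [-1.21862574e+00  4.91493785e-01  1.55937055e+00 -3.44594125e-05
  1.09167880e+00 -1.05617642e-01]
[505.40196166  81.48781083]
[497.8345994 110.5177097]
```

>>> apply_moves --pt "1 0 0 0 5.8" --pt "1 0 0 0 5.8" --pt "1 0 24 -37 0" --pt "1 0 24 -37 0" --pt "1 0 24 -37 0" --pt "1 0 24 -37 0" --pt "1 0 24 -37 0" --pt "1 0 24 -37 0" --pt "1 0 24 -37 0" --pt "1 0 24 -37 0"

```text
t: 1.15
eef_pos: [387.4, -224.1, 225.6]
tcp_rot: [0.443, 1.571, -0.873]
ft_force: [1.1, 0.4, 0.7]
opening: 0.217
```

>>> apply_moves --pt "1 0 24 -37 0" --pt "1 0 24 -37 0" --pt "1 0 24 -37 0" --pt "1 0 24 -37 0" --pt "1 0 24 -37 0" --pt "1 0 24 -37 0" --pt "1 0 24 -37 0" --pt "1 0 24 -37 0" --pt "1 0 0 0 0"

```text
t: 2.05
eef_pos: [499.1, 113.0, 225.3]
tcp_rot: [2.181, 1.57, 0.87]
ft_force: [-0.1, 0.4, -0.1]
opening: 0.008
```

```bash
python3 -c "
from h import *
goal(0,187,90)"
```

```text
t 2.05 jig xy [  1.9 187.1] tipz 214.3 F [-0.1  0.4 -0.1] Fj [-0.   0.4] op 0.008
tool axes in jig xy: [[0.001, 1.0, 0.004], [0.0, 0.004, -1.0]] z [-1.     0.001 -0.   ]
tool shift [ 1.243e+02 -2.000e+00  1.000e-01]
```

>>> apply_moves --pt "1 40 -2 0 0" --pt "1 40 0 0 0" --pt "1 40 0 0 0" --pt "1 40 0 0 0" --pt "1 20 0 0 0" --pt "1 10 0 0 0" --pt "1 0 0 0 0"

```text
t: 2.75
eef_pos: [496.0, 108.3, 34.8]
tcp_rot: [-1.69, 1.569, -3.006]
ft_force: [-0.0, 0.1, 0.5]
opening: 0.003
```

```bash
python3 -c "
from h import *
rep()
a=cam('side')['pixels'][140:310,235:435,::-1].copy();b=cam('top')['pixels'][165:310,225:425,::-1].copy()
b=cv2.convertScaleAbs(b,alpha=1.7)
cv2.imwrite('pics/c1.png',np.hstack([cv2.resize(a,(400,340)),cv2.resize(b,(400,340)[:1]+(290,)) if 0 else cv2.copyMakeBorder(cv2.resize(b,(400,290)),0,50,0,0,0)]))"
```

```text
t 2.75 jig xy [ -2.4 183.3] tipz 23.8 F [-0.   0.1  0.5] Fj [-0.   0.1] op 0.003
tool axes in jig xy: [[-0.002, 1.0, -0.0], [0.0, -0.0, -1.0]] z [-1.    -0.002 -0.   ]
```

View pics/c1.png

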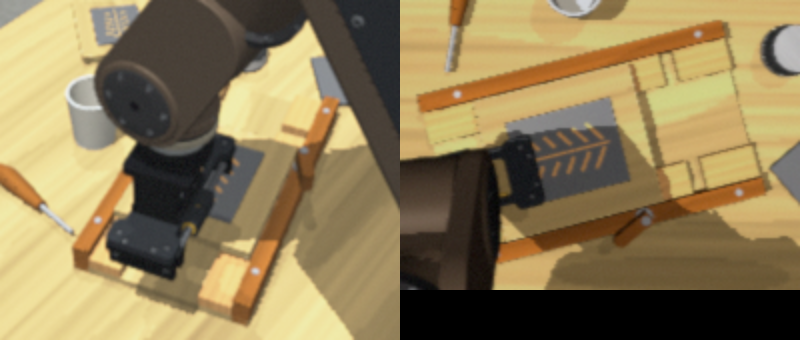

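The finger is down in the gap behind the board's +y end, clear of the ledges. Now I push.

>>> apply_moves --pt "1 0 0 5 0" --pt "1 0 0 5 0" --pt "1 0 0 4 0" --pt "1 0 0 4 0" --pt "1 0 0 4 0" --pt "1 0 0 4 0" --pt "1 0 0 4 0" --pt "1 0 0 4 0" --pt "1 0 0 4 0" --pt "1 0 0 4 0"

```text
t: 3.85
eef_pos: [506.9, 68.0, 35.8]
tcp_rot: [3.017, 1.571, 1.702]
ft_force: [-1.5, 4.8, 4.8]
opening: 0.003
```

```bash
python3 -c "
from h import *
rep()"
```

```text
t 3.85 jig xy [ -1.9 141.6] tipz 24.8 F [-1.5  4.8  4.8] Fj [-0.3  5. ] op 0.003
tool axes in jig xy: [[0.0, 1.0, 0.0], [0.0, 0.0, -1.0]] z [-1.  0. -0.]
```

>>> apply_moves --pt "1 0 0 4 0" --pt "1 0 0 4 0" --pt "1 0 0 4 0" --pt "1 0 0 4 0" --pt "1 0 0 4 0" --pt "1 0 0 4 0" --pt "1 0 0 2 0"

```text
t: 4.55
eef_pos: [513.5, 42.8, 35.8]
tcp_rot: [-2.966, 1.571, 2.001]
ft_force: [-0.4, 5.2, 5.4]
opening: 0.007
```

```bash
python3 -c "
from h import *
rep()"
```

```text
t 4.55 jig xy [ -1.9 115.5] tipz 24.8 F [-0.4  5.2  5.4] Fj [0.9 5.1] op 0.007
tool axes in jig xy: [[-0.0, 1.0, 0.0], [0.0, 0.0, -1.0]] z [-1. -0. -0.]
```

>>> apply_moves --pt "1 0 0 2 0" --pt "1 0 0 2 0" --pt "1 0 0 1.5 0" --pt "1 0 0 1.5 0" --pt "1 0 0 1 0"

```text
t: 5.05
eef_pos: [515.4, 35.2, 35.7]
tcp_rot: [-2.548, 1.57, 2.419]
ft_force: [-1.9, 5.5, 4.9]
opening: 0.001
```

```bash
python3 -c "
from h import *
rep()
a=cam('side')['pixels'][140:310,235:435,::-1].copy();b=cam('top')['pixels'][165:310,225:425,::-1].copy()
b=cv2.convertScaleAbs(b,alpha=1.7)
cv2.imwrite('pics/c2.png',np.hstack([cv2.resize(a,(400,340)),cv2.copyMakeBorder(cv2.resize(b,(400,290)),0,50,0,0,0)]))"
```

```text
t 5.05 jig xy [ -2.  107.7] tipz 24.7 F [-1.9  5.5  4.9] Fj [-0.4  5.8] op 0.001
tool axes in jig xy: [[-0.0, 1.0, 0.0], [0.0, 0.0, -1.0]] z [-1. -0. -0.]
```

View pics/c2.png

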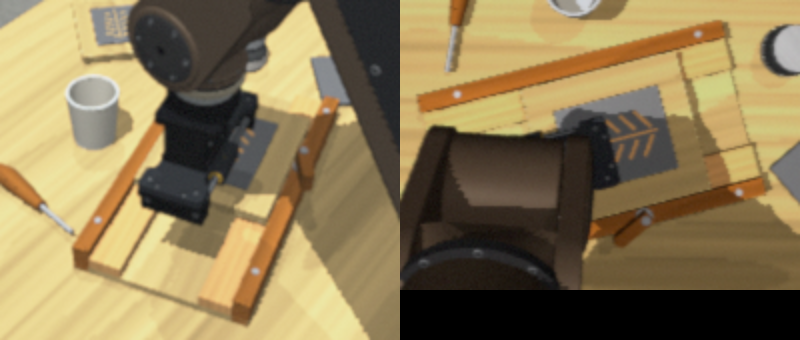

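The board is sliding straight along the rails and its front edge is nearing home. I continue in small steps.

>>> apply_moves --pt "1 0 0 1 0" --pt "1 0 0 1 0" --pt "1 0 0 1 0"

```text
t: 5.45
eef_pos: [516.2, 32.4, 35.8]
tcp_rot: [-2.74, 1.571, 2.228]
ft_force: [-1.9, 5.3, 5.2]
opening: 0.005
```

>>> apply_moves --pt "1 0 0 1 0" --pt "1 0 0 1 0"

```text
t: 5.65
eef_pos: [516.6, 30.4, 35.7]
tcp_rot: [-2.334, 1.57, 2.634]
ft_force: [-0.7, 4.8, 4.6]
opening: 0.003
```

>>> apply_moves --pt "1 0 0 1 0" --pt "1 0 0 1 0"

```text
t: 5.85
eef_pos: [517.1, 28.4, 35.7]
tcp_rot: [-2.131, 1.57, 2.837]
ft_force: [-0.6, 3.3, -0.4]
opening: 0.003
```

>>> apply_moves --pt "1 0 0 1 0"

```text
t: 5.95
eef_pos: [517.6, 27.2, 35.6]
tcp_rot: [0.007, 1.571, -1.308]
ft_force: [-0.1, -0.2, -0.1]
opening: 0.005
```

>>> apply_moves --pt "1 0 0 1 0"

```text
t: 6.05
eef_pos: [517.8, 26.2, 35.5]
tcp_rot: [-1.466, 1.571, -2.781]
ft_force: [-1.1, 3.2, 1.4]
opening: 0.004
```

```bash
python3 -c "
from h import *
rep()"
```

```text
t 6.05 jig xy [-1.9 98.4] tipz 24.5 F [-1.1  3.2  1.4] Fj [-0.3  3.4] op 0.004
tool axes in jig xy: [[-0.0, 1.0, 0.0], [-0.0, 0.0, -1.0]] z [-1. -0.  0.]
```

>>> apply_moves --pt "1 0 0 -10 0" --pt "1 0 0 -20 0" --pt "1 -40 0 0 0" --pt "1 -45 0 0 0" --pt "1 -10 -45 0 0" --pt "1 0 -45 0 0" --pt "1 0 -45 0 0" --pt "1 0 -25 0 0" --pt "1 0 0 0 0"

```text
t: 6.95
eef_pos: [352.5, 15.1, 130.8]
tcp_rot: [-1.814, 1.569, -3.13]
ft_force: [0.6, -0.4, 1.4]
opening: 0.007
```

```bash
python3 -c "
from h import *
import pickle
rep()
A_=cam('side');B_=cam('top');pickle.dump((A_,B_),open('c3.pkl','wb'))
a=A_['pixels'][150:310,250:410,::-1].copy();b=B_['pixels'][165:310,265:425,::-1].copy()
b=cv2.convertScaleAbs(b,alpha=1.7)
cv2.imwrite('pics/c3.png',np.hstack([cv2.resize(a,(400,400),interpolation=2),cv2.copyMakeBorder(cv2.resize(b,None,fx=2.5,fy=2.5,interpolation=2),0,400-362,0,0,0)]))"
```

```text
t 6.95 jig xy [-164.7  129.3] tipz 119.8 F [ 0.6 -0.4  1.4] Fj [ 0.5 -0.5] op 0.007
tool axes in jig xy: [[-0.001, 1.0, -0.0], [0.0, -0.0, -1.0]] z [-1.    -0.001 -0.   ]
```

View pics/c3.png

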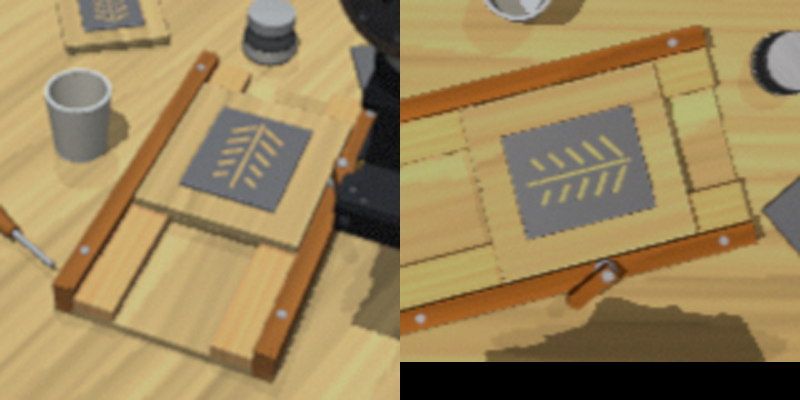

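```bash
cat > fit2.py <<'E'
import fit,pickle
from h import *
fit.S,fit.T=pickle.load(open('c3.pkl','rb'))
fit.S4=lambda p:(250+(p[0]+.5)/2.5-.5,150+(p[1]+.5)/2.5-.5)
fit.T4=lambda p:(265+(p[0]+.5)/2.5-.5,165+(p[1]+.5)/2.5-.5)
b=fit.fit(fit.L,[(100,137),(230,104),(256,209),(126,240)],[(181,185),(230,108),(313,131),(275,212)],40,'lino')
print(w2j(b))
for z in (40,48):
    for x,y in fit.L:
        X=[*j2w(x,y),z];print(z,(proj(fit.S,X)-[250,150])*2.5, (proj(fit.T,X)-[265,165])*2.5)
E
python3 fit2.py
python3 -c "
import pickle,cv2
A,B=pickle.load(open('c3.pkl','rb'))
a=A['pixels'][220:270,290:390,::-1];cv2.imwrite('pics/c4.png',cv2.resize(a,None,fx=8,fy=8,interpolation=2))"
```

```text
lino [ 5.43508e+02 -6.70340e+01  2.52000e-01  3.67570e+01] rms px 0.58 max 1.54
   (1, 0) [ 5.43791e+02 -6.67320e+01  2.52000e-01] 0.22
   (0, 1) [ 5.41646e+02 -6.43720e+01  2.50000e-01] 0.81
[-0.59048244  1.6692381 ]
40 [179.88868999 179.25322642] [101.52188682 135.47947608]
40 [225.34259449 102.68036577] [231.1699127  103.17006242]
40 [315.13679066 127.94337512] [257.19450294 206.18713503]
40 [275.52207168 208.30333137] [127.0348535  239.06918968]
48 [180.03895803 173.15580372] [101.23444071 135.60770398]
48 [225.68735872  96.66673171] [232.13951874 102.98479176]
48 [315.90346295 121.9116908 ] [258.42205651 207.00366848]
48 [276.15130351 202.20326144] [126.99536865 240.21043802]
```

View pics/c4.png

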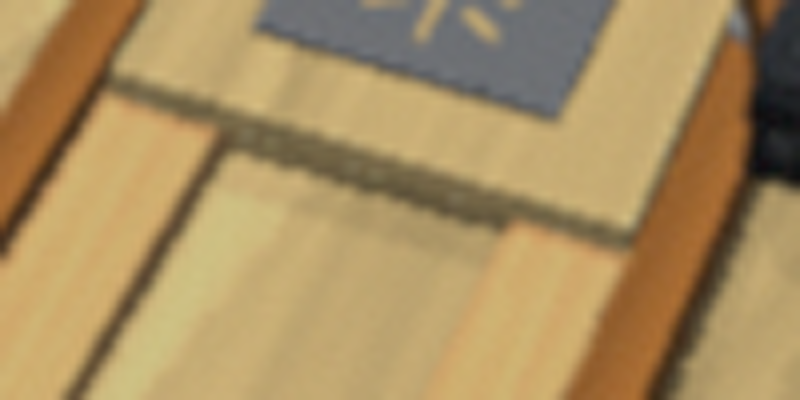

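The fitted height of the lino fell 8.1 mm (44.9 to 36.8, with the same bias as before). The picture shows the board flush with the rails at jig y of about +1.7. Next is the latch; I'll compute an arc of waypoints.

```bash
cat > arc.py <<'E'
from h import *
def c(th,extra=0,r=28):
    d=np.array([np.sin(th),np.cos(th)]);t=np.array([np.cos(th),-np.sin(th)])
    p=7+10*abs(t[0])+12*abs(t[1])+extra
    return np.array([-92,0])+r*d-p*t
if __name__=='__main__':
    s,R=rep();cur=w2j(s['eef_pos'])
    q=[('pre',c(-.5,10))]+[(round(t,2),c(t)) for t in np.arange(-.4,1.58,.197)]
    for n,p in q: print(n,p.round(1),'r',np.hypot(*j2w(*p)).round(),'tool y,z',(p-cur)[0].round(1),(cur-p)[1].round(1));cur=p
E
python3 arc.py
```

```text
t 7.05 jig xy [-161.4  128.4] tipz 119.9 F [1.5 0.6 0.1] Fj [1.6 0.2] op 0.005
tool axes in jig xy: [[0.001, 1.0, -0.0], [-0.001, -0.0, -1.0]] z [-1.     0.001  0.001]
pre [-133.1    9.5] r 424.0 tool y,z 28.3 119.0
-0.4 [-122.1   17.7] r 430.0 tool y,z 11.0 -8.2
-0.2 [-116.5   23.6] r 432.0 tool y,z 5.7 -5.9
-0.01 [-109.2   27.9] r 437.0 tool y,z 7.2 -4.3
0.19 [-105.4   31.1] r 439.0 tool y,z 3.8 -3.2
0.39 [-100.7   33.8] r 443.0 tool y,z 4.8 -2.7
0.59 [-94.8  35.5] r 448.0 tool y,z 5.8 -1.7
0.78 [-88.3  35.8] r 454.0 tool y,z 6.6 -0.3
0.98 [-81.3  34.3] r 461.0 tool y,z 6.9 1.4
1.18 [-74.6  31. ] r 468.0 tool y,z 6.7 3.3
1.37 [-68.6  25.8] r 475.0 tool y,z 6.0 5.2
1.57 [-64.  19.] r 482.0 tool y,z 4.6 6.8
```

>>> apply_moves --pt "1 0 8 30 0" --pt "1 0 10 45 0" --pt "1 0 10 44 0" --pt "1 30 0 0 0" --pt "1 30 0 0 0" --pt "1 14 0 0 0" --pt "1 0 0 0 0"

```text
t: 7.75
eef_pos: [412.9, -92.8, 54.8]
tcp_rot: [-2.179, 1.568, 2.789]
ft_force: [-0.3, -0.0, 0.2]
opening: 0.003
```

```bash
python3 arc.py | head -5
```

```text
t 7.75 jig xy [-133.5    9.6] tipz 43.8 F [-0.3 -0.   0.2] Fj [-0.3  0.1] op 0.003
tool axes in jig xy: [[-0.002, 1.0, 0.0], [0.002, 0.0, -1.0]] z [-1.    -0.002 -0.002]
pre [-133.1    9.5] r 424.0 tool y,z 0.4 0.2
-0.4 [-122.1   17.7] r 430.0 tool y,z 11.0 -8.2
-0.2 [-116.5   23.6] r 432.0 tool y,z 5.7 -5.9
```

>>> apply_moves --pt "1 0 4 -3 0" --pt "1 0 4 -3 0" --pt "1 0 3 -2 0" --pt "1 0 3 -3 0" --pt "1 0 3 -3 0" --pt "1 0 3.5 -2 0" --pt "1 0 3.5 -2 0" --pt "1 0 4 -3 0" --pt "1 0 5 -3 0" --pt "1 0 0 0 0"

```text
t: 8.75
eef_pos: [438.8, -61.0, 56.6]
tcp_rot: [1.813, 1.571, 0.498]
ft_force: [-0.5, 0.3, 0.4]
opening: 0.005
```

```bash
python3 -c "
from h import *
rep()"
```

```text
t 8.75 jig xy [-100.4   33.9] tipz 45.6 F [-0.5  0.3  0.4] Fj [-0.4  0.4] op 0.005
tool axes in jig xy: [[0.0, 1.0, 0.001], [0.0, 0.001, -1.0]] z [-1.  0. -0.]
```

>>> apply_moves --pt "1 0 3 -1 0" --pt "1 0 3 -1 0" --pt "1 0 3.5 0 0" --pt "1 0 3.5 0 0" --pt "1 0 3.5 1 0" --pt "1 0 3.5 1 0" --pt "1 0 3 1.5 0" --pt "1 0 3 2 0" --pt "1 0 3 2.5 0" --pt "1 0 3 2.5 0"

```text
t: 9.75
eef_pos: [471.9, -61.8, 56.6]
tcp_rot: [0.637, 1.571, -0.678]
ft_force: [-1.3, 0.6, -0.1]
opening: 0.003
```

```bash
python3 -c "
from h import *
goal(-64,21,45)
A_=cam('side');B_=cam('top')
a=A_['pixels'][150:310,250:410,::-1].copy();b=B_['pixels'][165:310,265:425,::-1].copy()
b=cv2.convertScaleAbs(b,alpha=1.7)
cv2.imwrite('pics/c5.png',np.hstack([cv2.resize(a,(400,400),interpolation=2),cv2.copyMakeBorder(cv2.resize(b,None,fx=2.5,fy=2.5,interpolation=2),0,400-362,0,0,0)]))"
```

```text
t 9.75 jig xy [-68.6  24.8] tipz 45.6 F [-1.3  0.6 -0.1] Fj [-1.1  0.9] op 0.003
tool axes in jig xy: [[0.0, 1.0, 0.0], [-0.0, 0.0, -1.0]] z [-1.  0.  0.]
tool shift [0.6 4.6 3.8]
```

View pics/c5.png

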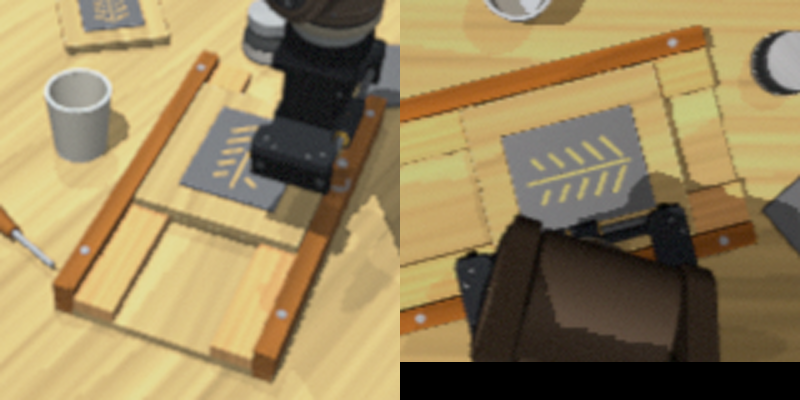

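The latch is hidden under the gripper and the board hasn't moved. I finish the last part of the arc, watching the force.

>>> apply_moves --pt "1 0 2.5 2 0" --pt "1 0 2 2 0"

```text
t: 10.05
eef_pos: [477.1, -64.5, 56.6]
tcp_rot: [0.165, 1.571, -1.15]
ft_force: [-0.6, 0.5, -0.2]
opening: 0.004
```

>>> apply_moves --pt "1 0 0 1 0"

```text
t: 10.15
eef_pos: [477.6, -65.5, 56.7]
tcp_rot: [1.04, 1.57, -0.276]
ft_force: [1.4, 2.3, 1.1]
opening: 0.001
```

>>> apply_moves --pt "1 0 0 1 0"

```text
t: 10.25
eef_pos: [477.8, -66.4, 56.7]
tcp_rot: [1.079, 1.57, -0.237]
ft_force: [1.5, 2.5, -0.1]
opening: 0.004
```

```bash
python3 -c "
from h import *
rep()"
```

```text
t 10.25 jig xy [-64.   18.8] tipz 45.7 F [ 1.5  2.5 -0.1] Fj [2.1 2.1] op 0.004
tool axes in jig xy: [[0.001, 1.0, 0.0], [-0.0, 0.0, -1.0]] z [-1.     0.001  0.   ]
```

>>> apply_moves --pt "1 0 0 -6 0" --pt "1 0 0 -10 0" --pt "1 -40 0 0 0" --pt "1 -40 0 0 0" --pt "1 -10 -30 -30 0" --pt "1 0 -40 -30 0" --pt "1 0 -30 -40 0" --pt "1 0 0 -40 0" --pt "1 0 0 0 0"

```text
t: 11.15
eef_pos: [338.8, 62.5, 146.9]
tcp_rot: [-2.262, 1.571, 2.71]
ft_force: [-0.1, 0.9, -0.5]
opening: 0.008
```

```bash
python3 -c "
from h import *
import pickle
rep()
A_=cam('side');B_=cam('top');pickle.dump((A_,B_),open('c6.pkl','wb'))
a=A_['pixels'][160:260,290:390,::-1].copy();b=B_['pixels'][190:290,310:410,::-1].copy()
b=cv2.convertScaleAbs(b,alpha=1.7)
cv2.imwrite('pics/c6.png',np.hstack([cv2.resize(a,(400,400),interpolation=2),cv2.resize(b,(400,400),interpolation=2)]))"
```

```text
t 11.15 jig xy [-166.   178.6] tipz 135.9 F [-0.1  0.9 -0.5] Fj [0.1 0.9] op 0.008
tool axes in jig xy: [[-0.0, 1.0, 0.005], [0.0, 0.005, -1.0]] z [-1. -0. -0.]
```

View pics/c6.png

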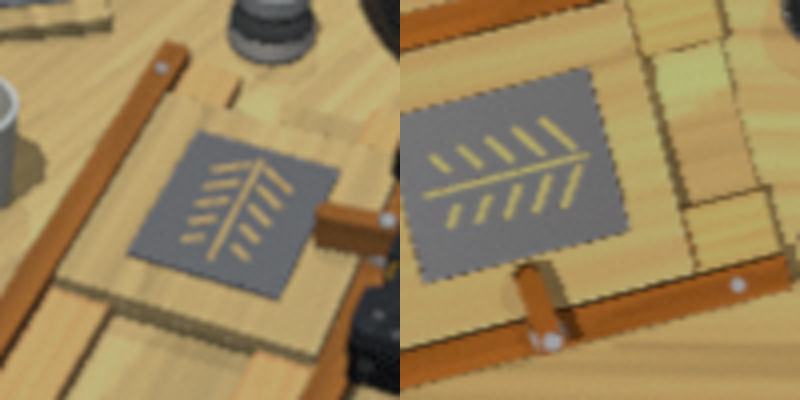

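```bash
python3 -c "
from h import *
import pickle
S,T=pickle.load(open('c6.pkl','rb'))
g=lambda x,y:w2j(ray(T,310+(x-400+.5)/4-.5,190+(y+.5)/4-.5,63))
p=g(552,341);n=(g(514,270)+g(541,263))/2
print(p,n,n-p,np.hypot(*(n-p)),'theta',np.arctan2(*(n-p)))
for th in(1.4,1.5,1.57,1.62):
  P=[proj(T,[*j2w(-92+42*np.sin(th)-s*7*np.cos(th),42*np.cos(th)+s*7*np.sin(th)),63]) for s in(1,-1)]+[proj(T,[*j2w(-92,0),63])]
  print(th,[((q-[310,190])*4+[400,0]).round() for q in P])
"
```

```text
[-91.26228793  -0.24049195] [-49.15009842   2.87196362] [42.11218951  3.11245557] 42.22705157436475 theta 1.4970218008521512
1.4 [array([507., 275.]), array([531., 264.]), array([550., 341.])]
1.5 [array([514., 271.]), array([538., 263.]), array([550., 341.])]
1.57 [array([519., 268.]), array([544., 262.]), array([550., 341.])]
1.62 [array([523., 267.]), array([548., 262.]), array([550., 341.])]
```

The latch measures about 1.50 rad, 4° short of square, so I go back and push about 2 mm further.

>>> apply_moves --pt "1 0 0 40 0" --pt "1 0 30 40 0" --pt "1 0 40 35 0" --pt "1 0 32 28.6 0" --pt "1 40 0 0 0" --pt "1 40 0 0 0" --pt "1 10 0 0 0" --pt "1 0 0 0 0"

```text
t: 12.05
eef_pos: [472.9, -53.0, 55.6]
tcp_rot: [-2.045, 1.568, 2.922]
ft_force: [-0.0, 0.6, 0.8]
opening: 0.004
```

```bash
python3 -c "
from h import *
goal(-64,16.5,46)"
```

```text
t 12.05 jig xy [-65.4  33. ] tipz 44.6 F [-0.   0.6  0.8] Fj [0.1 0.6] op 0.004
tool axes in jig xy: [[-0.003, 1.0, -0.001], [0.001, -0.001, -1.0]] z [-1.    -0.003 -0.001]
tool shift [-1.4  1.4 16.5]
```

>>> apply_moves --pt "1 0 1 5 0" --pt "1 0 0 5 0" --pt "1 0 0 3 0" --pt "1 0 0 2 0" --pt "1 0 0 0 0"

```text
t: 12.55
eef_pos: [478.4, -67.0, 57.2]
tcp_rot: [0.984, 1.57, -0.331]
ft_force: [0.3, -0.3, -0.2]
opening: 0.006
```

```bash
python3 -c "
from h import *
goal(-64,16.5,46)"
```

```text
t 12.55 jig xy [-63.5  18.1] tipz 46.2 F [ 0.3 -0.3 -0.2] Fj [ 0.3 -0.3] op 0.006
tool axes in jig xy: [[0.001, 1.0, 0.0], [-0.001, 0.0, -1.0]] z [-1.     0.001  0.001]
tool shift [ 0.2 -0.5  1.6]
```

>>> apply_moves --pt "1 0 0 0.8 0" --pt "1 0 0 0.8 0" --pt "1 0 0 0 0"

```text
t: 12.85
eef_pos: [478.6, -68.2, 56.7]
tcp_rot: [0.789, 1.571, -0.526]
ft_force: [0.0, 1.0, 0.4]
opening: 0.005
```

>>> apply_moves --pt "1 0 0 -6 0" --pt "1 0 0 -10 0" --pt "1 -40 0 0 0" --pt "1 -40 0 0 0" --pt "1 -10 -30 -30 0" --pt "1 0 -40 -30 0" --pt "1 0 -30 -40 0" --pt "1 0 0 -40 0" --pt "1 0 0 0 0"

```text
t: 13.75
eef_pos: [339.9, 60.6, 146.8]
tcp_rot: [-2.05, 1.57, 2.922]
ft_force: [-0.4, -0.1, 0.1]
opening: 0.002
```

```bash
python3 -c "
from h import *
import pickle
rep()
A_=cam('side');B_=cam('top');pickle.dump((A_,B_),open('c7.pkl','wb'))
a=A_['pixels'][160:260,290:390,::-1].copy();b=B_['pixels'][190:290,310:410,::-1].copy()
b=cv2.convertScaleAbs(b,alpha=1.7)
cv2.imwrite('pics/c7.png',np.hstack([cv2.resize(a,(400,400),interpolation=2),cv2.resize(b,(400,400),interpolation=2)]))"
```

```text
t 13.75 jig xy [-165.4  176.5] tipz 135.8 F [-0.4 -0.1  0.1] Fj [-0.4 -0. ] op 0.002
tool axes in jig xy: [[-0.0, 1.0, 0.005], [0.0, 0.005, -1.0]] z [-1. -0. -0.]
```

View pics/c7.png

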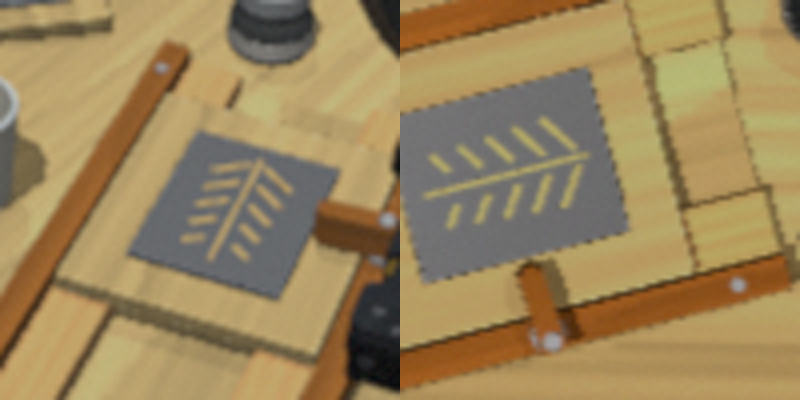

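The nose corners are now near (517,267) and (543,262), where 1.57 rad predicts (519,268) and (544,262), so the bar is square. A quick check of the bystanders, then I hand in.

```bash
python3 -c "
from h import *
import pickle
S,T=pickle.load(open('c7.pkl','rb'));T0=pickle.load(open('top0.pkl','rb'))
D=np.abs(T['pixels'].astype(int)-T0['pixels']).max(2)
for n,(u0,u1,v0,v1) in dict(cup=(297,328,143,174),tin=(405,438,176,203),gouge=(245,266,140,202),blank=(410,463,222,272),board2=(355,430,78,150)).items():
  d=D[v0:v1,u0:u1];print(n,d.max(),(d>25).mean().round(3))
env.job_done()"
```

```text
cup 5 0.0
tin 6 0.0
gouge 7 0.0
blank 4 0.0
board2 4 0.0
the job is handed in; nothing more can be done
```

The board is seated in its notches and the latch lies square across its edge. I handed the job in at about 14 s of the 51 s allowed.

- **Board:** I pushed it about 65 mm along the rails with the shut fingertip, touching only its +y end. The push force was about 5 N and fell to zero when the board dropped. Two-view fits put the lino plate 8.1 mm lower than at the start. The board's centre is about 1.7 mm from home, within the 2.5 mm play, and the picture shows it flush with the rails.
- **Latch:** I swept it round from outside with the closed fingertip, without pinching it. The first sweep measured about 1.50 rad, so I went back and pushed about 2 mm further. The last picture matches about 1.55–1.57 rad.
- **Bystanders:** The cup, tin, gouge, blank and second board show no change between the first and last top pictures. The arm ended raised and touching nothing.
- **Disagreements:**
  - The fitted heights came out 3–5 mm lower than the text gives, about the same before and after. I therefore judged seating by the drop, not the absolute height.
  - While the board slid there was an unexplained upward force of about 5 N on the finger, probably friction. It disappeared when the board dropped.

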